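# Set the feed doser and draw one dose

## Task

On the green feed doser, turn the black selector knob clockwise until its orange pointer clicks in at the green dot. Then pull the blue dose handle straight out of the face by 50 mm, so that the yellow band on its rod stands in the collar's mouth and the red band stays inside, hold it there for a second, and let it go so that it slides fully home. Leave the selector at the green dot and everything else on the bench where it stands.

Things in the scene. Friction and masses are not known exactly. Their poses are not given: they have to be found in the camera images.
- doser: Fixed wedge-shaped grey box, 147 (x) x 300 (y) x 135 mm high. Origin: centre of its underside; x to its back, y left, z up. Its green face leans 30 deg towards the robot, rising from 50 mm (front edge) to 135 mm (back) through (0, 0, 92.5 mm); outward normal (-0.5, 0, 0.866). Half-way up the slope: selector 75 mm left of centre, dose handle 75 mm right.
- selector (a joint): Selector angle, rad, growing clockwise seen looking onto the face. Sprung clicks (0.1 N m) at 0, 0.48, 0.96, 1.44, 1.92; starts at one of the first three. The green dot (18 mm across, on the white dial, 53 mm from the axis) is at 1.44: 41 deg right of straight up the slope. Black dots mark the other clicks.
- selector_grip (a point): On the selector's axis, inside its bar, 31 mm above the face (TCP here leaves fingertips just clear of the skirt). Turns with the knob: x along the bar to the orange pointer, y across it (18 mm thick), z out of the face. Black bar 66 mm long plus 9 mm orange nose, 9 to 40 mm above the face, on a round skirt 62 mm across.
- dose_rod (a joint): How far the dose rod is pulled out, m: 0 home, 0.075 end stop. A spring pulls it home (3 N at 0, 8 N at 0.05). A 14 mm yellow band is centred on the collar's mouth at 0.050 (0.043 to 0.057); the red band comes out from 0.064.
- dose_grip (a point): Centre of the blue dose handle, 42 mm above the face when home; moves with it. x up the slope along the bar (72 mm long), y across it (18 mm thick), z out of the face, the way it pulls. Bar 24 mm tall (z) on a 14 mm rod; the steel collar on the face is 12 mm high, 32 mm across.
- trowel: Grey plastic trowel, 220 mm long, lying in front of the doser; origin near mid-length at its underside. Leave alone.
- white_pot: White ceramic pot, 110 mm across, 105 mm high, left of the doser; origin centre of underside. Leave alone.
- dome: Clear plastic seedling dome, 156 x 210 mm, 85 mm high with its green vent knob, right of the doser; origin centre of underside. Leave alone.
- plant_tag: Wooden plant tag, 130 x 22 x 5 mm, lying flat to the right in front; origin near its centre, underside. Leave alone.
- clay_pot: Terracotta pot, 100 mm across, 90 mm high, behind the doser; origin centre of underside. Leave alone.
- bottle: Green bottle, 64 mm across, 160 mm high, behind the doser; origin centre of underside. Leave alone.

How it is judged (in metres and radians):
On the way, in this order (a step that is already met when the one before it is completed fails the run):
1. the selector stands at the green dot, the dose rod still home (value of joint selector between 1.32 and 1.56 rad and value of joint dose_rod below 0.005 m), for 0.3 s.
2. the dose rod is held out with the yellow band in the collar's mouth, the selector at the green dot (value of joint dose_rod between 0.042 and 0.058 m and value of joint selector between 1.32 and 1.56 rad), for 0.5 s.
At the end, for the whole second after the job is handed in: The selector rests in the click at the green dot (within 0.12 rad of 1.44), the dose rod is home (within 5 mm), and all six bystanders are within 30 mm of where they stood (all of step 1 and distance of each of trowel, white_pot, dome, plant_tag, clay_pot, bottle from where it was at the start of the episode below 0.03 m); the robot touches nothing.
It fails at once if the red band is pulled out (dose rod beyond 66 mm) (value of joint dose_rod above 0.066 m).
It fails at once if a bystander (pot, dome, trowel, tag, bottle) is moved by more than 30 mm (distance of any of trowel, white_pot, dome, plant_tag, clay_pot, bottle from where it was at the start of the episode above 0.03 m).
It also fails if it takes over 51 s, if anything falls off the work surface, if the arm or the gripper's body presses on something with over 40 N, if the wrist force passes 120 N, or if a joint passes its speed limit or range.

## Robot

A 6-joint arm with a two-finger parallel gripper is mounted at the origin on the work surface. World frame = base frame: x ahead of the robot, y to its left, z up, the work surface at z = 0. Lengths are in m, angles in degrees, forces in N, time in s.
With the tool pointing down it reaches from about 0.3 to 0.75 m from the base axis. Payload 8.5 kg.
Tool frame: the origin (TCP) lies between the finger pads, 19 mm behind the fingertips; this is the grasp point; z points along the fingers, x is the direction in which the jaws open and shut, and the axes are right-handed (so a half turn about z gives the same grasp; the last joint's range is limited). The gripper opens to 85 mm and grips with 20 to 120 N. Pads are 22 mm wide; open, the fingers measure 114 mm over their backs; the gripper's body (76 mm by 85 mm) begins 54 mm behind the grasp point. The pads swing forward as they close: fully open they stand 13 mm farther back than shut.
Start: joints at [62.091, 21.807, 74.336, -0, 83.858, -12.336], TCP at [0.148, 0.53, 0.25] pointing down, gripper open.
Joint ranges: [-178.18, 178.18], [-50.72, 133.34], [12.68, 142.11], [-81.47, 261.47], [9.98, 163.14], [-165.26, 165.26]. Speed limits (degrees/s): [136.94, 136.94, 180, 180, 180, 180].

## Interface

Orientations are given as a 3x3 rotation matrix whose columns are the frame's x, y, z axes.
In Python, from rig import env gives the robot as it stands. The module is installed in compiled form; this text tells all that it offers.
- The arm moves only by the tool step_arm, never from a script. Its argument "increments" is a list of rows, each an object of numbers: "x", "y", "z": the shift along the tool's x, y, z in cm; "wx", "wy", "wz": the turn, a rotation vector about the tool's x, y, z in rad; "gripper": the finger opening in cm, from 0 to 8.54. A call has 1 to 20 rows; each row shifts and turns the commanded pose from where the row before left it, along the tool's axes as they then stand; what a row does not reach is not made up. A row lasts 1/10 s, in which the tool goes at most 50 mm and 8.59 degrees, less where a joint would pass 70% of its speed; a pose out of reach is approached as far as the arm can. A call with a gripper value outside its range is refused whole. The fingers move at their own pace and stop on an object; "newtons" is the grip in N (left out, the last holds). Time passes only in rows, so rows that do not move let the fingers close. It gives the time, the measured TCP pose, the force and the opening at its end, in the units of the state.
- env.observe(): the state, without advancing time (a new reading comes with each control period).
- env.get_image(name): name is "scene" or "top"; returns a dict with "color" (420x560x3 uint8, blue, green, red), "camera_matrix" (3x3 intrinsics, pixels), "distortion" ([k1, k2, p1, p2, k3] as OpenCV has them; the pictures are not rectified), "rvec" (rotation vector, rad) and "tvec" (3), from world to camera coordinates, as OpenCV has them. Camera axes: x right, y down, z forward; pixel columns grow to the right and rows downward; lengths in m; the calibration is good to about 2 mm. A picture is of the moment at which its call begins. There is no depth.
- env.close_job(): hands the job in, once; it reports no verdict.
The state is a dict: "time_s": time; "q": joint angles; "qvel": joint speeds; "joint_efforts": joint torques, N m; "position": TCP position; "tool_rot": TCP orientation; "ft_force": force on the tool from outside, world axes, zero at the start; "wrist_torque": the same for the moment, N m; "grip_width": finger opening in m.
Only numpy, scipy, OpenCV 4.12 (cv2) and the standard library are available. Lean on these libraries where they do the work, as an engineer would, in place of code of your own. Each camera call takes 0.05 s, during which the arm holds its last target. There are 200 camera calls.

## Working session

There is one attempt and no reset: what is moved stays moved. The work goes in short steps, Python scripts to look and compute and a tool call to move; the robot and the scene stay as the last step left them, time stands still between calls to the robot, and variables do not carry over. Pictures are saved under pics/ and viewed, about 8 in all and at most 12, crops included, and the job is handed in when it is done.

Besides the shell and the picture viewer there is one more tool, called after "Request:" as name(argument=value, ...), one argument or row to a line, values as JSON. step_arm: Moves the arm, as the interface text tells. Its arguments: {"type":"object","properties":{"increments":{"type":"array"},"newtons":{"type":"number"}},"required":["increments"]}

```bash
mkdir -p pics
python3 - <<'E'
from rig import env
import cv2
for n in("scene","top"):
    r=env.get_image(n); cv2.imwrite(f"pics/{n}0.png",r["color"])
    R=cv2.Rodrigues(r["rvec"])[0]; print(n,(-R.T@r["tvec"].ravel()).round(3),r["camera_matrix"].round(1).tolist(),r["distortion"])
s=env.observe();print(s["time_s"],s["position"],s["tool_rot"],s["grip_width"],s["ft_force"])
E
```

```text
scene [ 1.042 -0.317  0.768] [[381.5, 0.0, 274.9], [0.0, 381.5, 207.9], [0.0, 0.0, 1.0]] [-0.10020958  0.          0.          0.          0.        ]
top [0.474 0.047 1.017] [[412.7, 0.0, 276.8], [0.0, 412.7, 208.5], [0.0, 0.0, 1.0]] [-0.08201928  0.          0.          0.          0.        ]
0.1 [0.14755426 0.52959236 0.24945517] [[ 2.68469875e-01  9.63287873e-01 -6.31861457e-04]
 [ 9.63287184e-01 -2.68470463e-01 -1.18823284e-03]
 [-1.31424643e-03 -2.89659320e-04 -9.99999094e-01]] 0.0854736037879461 [-0.33399775  0.42794211 -0.9236205 ]
```

View pics/scene0.png

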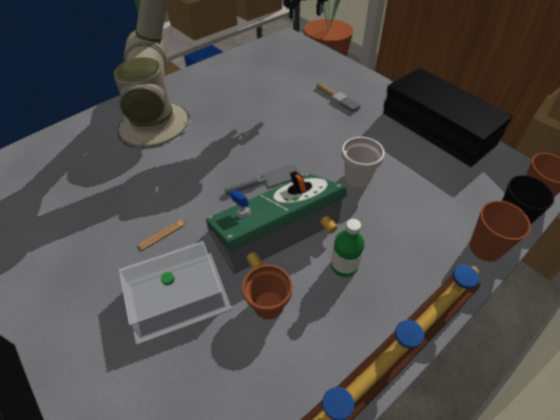

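View pics/top0.png

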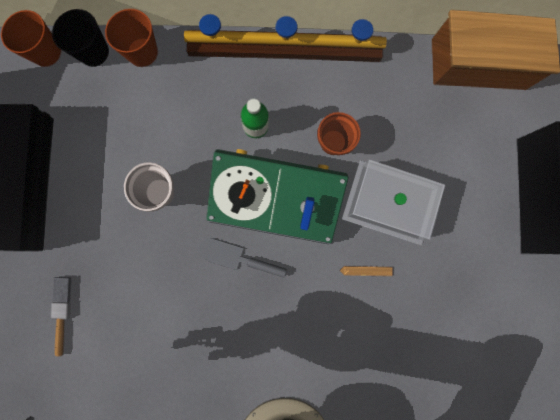

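Scene: the doser is at about (277,196) in the top view, turned about 9°. The selector is at (241,195) with its orange pointer up-right, the blue handle at (308,213), and the green dot at about (260,181). Next I'll measure from the face corners.

```bash
cat > h.py <<'E'
import cv2, numpy as np
from rig import env
def ray(r,px):
    n=cv2.undistortPoints(np.array([[px]],float),r["camera_matrix"],r["distortion"])[0,0]
    R=cv2.Rodrigues(r["rvec"])[0]; return -R.T@r["tvec"].ravel(), R.T@np.array([*n,1])
def onplane(r,px,p0,n):
    c,d=ray(r,px); return c+d*((p0-c)@n)/(d@n)
def onz(r,px,z): return onplane(r,px,np.array([0,0,z]),np.array([0,0,1.]))
def proj(r,P): return cv2.projectPoints(np.array([P],float),r["rvec"],r["tvec"],r["camera_matrix"],r["distortion"])[0].ravel()
E
python3 - <<'E'
from h import *
r=env.get_image("top"); im=r["color"]; hsv=cv2.cvtColor(im,cv2.COLOR_BGR2HSV)
def blobs(lo,hi,box,mn=8):
    m=cv2.inRange(hsv,lo,hi); k=np.zeros_like(m); x0,y0,x1,y1=box; k[y0:y1,x0:x1]=m[y0:y1,x0:x1]
    n,l,st,c=cv2.connectedComponentsWithStats(k); return k,[(st[i,4],c[i].round(1)) for i in range(1,n) if st[i,4]>=mn]
k,_=blobs((60,90,25),(95,255,255),(195,140,360,255))
cs=cv2.findContours(k,0,2)[0]; c=max(cs,key=cv2.contourArea); h=cv2.convexHull(c)
q=cv2.approxPolyN(h,4)[0] if hasattr(cv2,"approxPolyN") else cv2.approxPolyDP(h,6,True)[:,0]
print("corners",q.tolist())
for p in q: print(p, onz(r,p,.05).round(4), onz(r,p,.135).round(4))
print("orange",blobs((3,170,120),(14,255,255),(215,165,270,220))[1])
print("blue",blobs((105,150,60),(130,255,255),(280,180,340,240))[1])
print("greendot",blobs((45,120,60),(70,255,255),(215,165,275,220))[1])
cv2.imwrite("pics/crop1.png",cv2.resize(im[140:255,195:360],None,fx=4.8,fy=4.8,interpolation=2))
E
```

```text
corners [[349, 172], [331, 243], [206, 220], [214, 151]]
[349 172] [ 0.6574 -0.139   0.05  ] [ 0.6412 -0.1226  0.135 ]
[331 243] [ 0.4874 -0.0974  0.05  ] [ 0.4862 -0.0847  0.135 ]
[206 220] [0.5345 0.1971 0.05  ] [0.5291 0.1839 0.135 ]
[214 151] [0.6999 0.1846 0.05  ] [0.68   0.1725 0.135 ]
orange [(np.int32(57), array([243. , 190.5]))]
blue [(np.int32(257), array([307. , 213.5]))]
greendot [(np.int32(33), array([259.5, 179.9]))]
```

View pics/crop1.png

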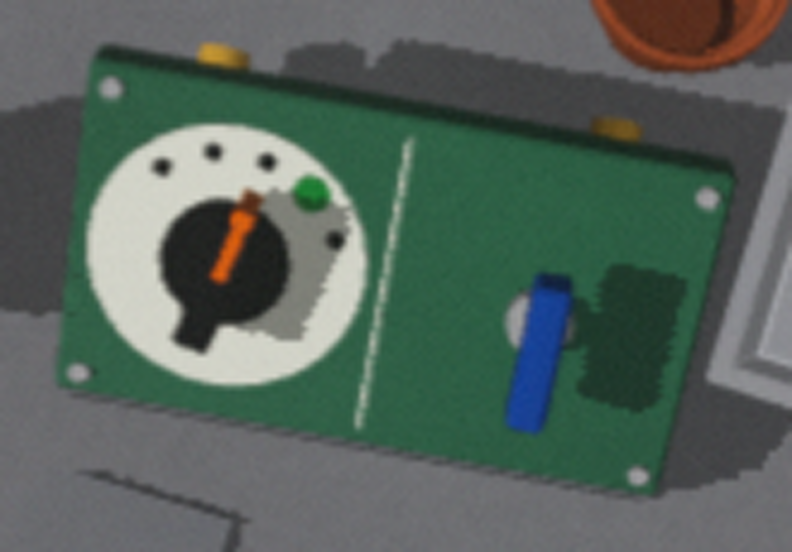

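Pointer points at the third dot (0.96), so it needs +0.48 rad. I'll refine the face frame from the five dots and the handle top.

```bash
cat >> h.py <<'E'
def frame(yaw):  # columns: up-slope, left, outward normal
    c,s=np.cos(yaw),np.sin(yaw); Z=np.array([[c,-s,0],[s,c,0],[0,0,1]])
    return Z@np.array([[.866,0,-.5],[0,1,0],[.5,0,.866]])
from scipy.spatial.transform import Rotation as Ro
def plan(P,X,Z):
    s=env.observe(); R=np.array(s["tool_rot"]); T=np.c_[X,np.cross(Z,X),Z]
    w=Ro.from_matrix(R.T@T).as_rotvec(); d=P-s["position"]
    print("t",s["time_s"],"turn rad",w.round(3),"| shift cm tool now",(R.T@d*100).round(2),"after turn",(T.T@d*100).round(2),"F",np.round(s["ft_force"],1))
E
python3 - <<'E'
from h import *
from scipy.optimize import least_squares
r=env.get_image("top")
full=lambda c:[195+(c[0]+.5)/4.8-.5,140+(c[1]+.5)/4.8-.5]
dots=[full(c) for c in [(162,166),(213,152),(267,161),(311,193),(335,240)]]
a=np.array([0,.48,.96,1.44,1.92])-1.44+np.radians(41)
O0=np.array([.586,.0375,.0925])
def res(v):
    F=frame(v[2]); O=np.array([v[0],v[1],.0925]); C=O+F[:,1]*.075
    return np.r_[[ (proj(r,C+.053*(np.cos(t)*F[:,0]-np.sin(t)*F[:,1]))-d) for t,d in zip(a,dots)]].ravel()
s=least_squares(res,[*O0[:2],-.157]); print(s.x,"yaw",np.degrees(s.x[2]),"res px",s.fun.round(1))
F=frame(s.x[2]); O=np.array([*s.x[:2],.0925])
p=onplane(r,full((538,358)),O+F[:,2]*.054,F[:,2]); print("handle top in face",((p-O)@F*1000).round(1),"exp 0 -75 54")
for c,z in [((233,246),.040),((192,336),.040),((253,198),.04),((219,278),.04),((247,216),.04)]:
    p=onplane(r,full(c),O+F[:,2]*z,F[:,2]); print(c,((p-O)@F*1000).round(1))
for c in [(111,88),(707,198),(637,477),(77,373)]:
    p=onplane(r,full(c),O,F[:,2]); print("screw",((p-O)@F*1000).round(1))
E
```

```text
[ 0.58177957  0.03845209 -0.16151441] yaw -9.25409401156168 res px [ 0.1  0.1 -0.  -0.1 -0.   0.  -0.   0.1 -0.  -0. ]
handle top in face [  3.6 -74.3  54. ] exp 0 -75 54
(233, 246) [23.8 68.5 40. ]
(192, 336) [-23.8  81.1  40. ]
(253, 198) [48.2 62.9 40. ]
(219, 278) [ 7.2 72.7 40. ]
(247, 216) [39.2 64.3 40. ]
screw [ 72.7 138.    0. ]
screw [  73.3 -138.2    0. ]
screw [ -73.8 -138.3    0. ]
screw [-74.1 138.6   0. ]
```

Dots fit to 0.1 px and the screws are symmetric, so the frame is good. Yaw is −9.25° and the pointer is at 14°, i.e. click 0.96.

```bash
cat >> h.py <<'E'
F=frame(np.radians(-9.25)); O=np.array([.5818,.0385,.0925])
def sel(h,ang): # ang = bar angle right of up-slope, deg
    t=np.radians(ang); return O+F@[0,.075,h], F@[np.sin(t),np.cos(t),0], -F[:,2]
def hand(h): return O+F@[0,-.075,h], F[:,1], -F[:,2]
E
python3 -c "
from h import *
print(sel(.15,13.5)[0]); plan(*sel(.15,13.5))"
```

```text
[0.51983096 0.12458042 0.2224    ]
t 0.2 turn rad [-0.516  0.091  0.123] | shift cm tool now [-29.03  46.73   2.74] after turn [-24.63  43.03  23.98] F [-0.3 -0.4  0.9]
```

Request:
step_arm(
  increments=[
    {"wx":-0.103,"wy":0.018,"wz":0.025,"gripper":5},
    {"wx":-0.103,"wy":0.018,"wz":0.025},
    {"wx":-0.103,"wy":0.018,"wz":0.025},
    {"wx":-0.103,"wy":0.018,"wz":0.025},
    {"wx":-0.103,"wy":0.018,"wz":0.025},
    {"x":-1.76,"y":3.07,"z":1.71},
    {"x":-1.76,"y":3.07,"z":1.71},
    {"x":-1.76,"y":3.07,"z":1.71},
    {"x":-1.76,"y":3.07,"z":1.71},
    {"x":-1.76,"y":3.07,"z":1.71},
    {"x":-1.76,"y":3.07,"z":1.71},
    {"x":-1.76,"y":3.07,"z":1.71},
    {"x":-1.76,"y":3.07,"z":1.71},
    {"x":-1.76,"y":3.07,"z":1.71},
    {"x":-1.76,"y":3.07,"z":1.71},
    {"x":-1.76,"y":3.07,"z":1.71},
    {"x":-1.76,"y":3.07,"z":1.71},
    {"x":-1.76,"y":3.07,"z":1.71},
    {"x":-1.76,"y":3.07,"z":1.71},
  ],
)

```text
invalid input at $.increments[0]: expected keys x, y, z, wx, wy, wz, gripper
```

```bash
python3 -c "
from h import *
plan(*sel(.031,13.5)); s=env.observe(); print(s['position'],s['q'],s['grip_width'])"
```

```text
t 0.2 turn rad [-0.516  0.091  0.123] | shift cm tool now [-28.36  52.65  13.04] after turn [-24.63  43.03  35.88] F [-0.3 -0.4  0.9]
[0.14759259 0.52966249 0.24964418] [ 6.20901469e+01  2.18294189e+01  7.43637000e+01 -3.07251192e-06
  8.38593019e+01 -1.23372307e+01] 0.08526032071242777
```

All keys are needed in every row.

Request:
step_arm(
  increments=[
    {"x":0,"y":0,"z":0,"wx":-0.103,"wy":0.018,"wz":0.025,"gripper":5},
    {"x":0,"y":0,"z":0,"wx":-0.103,"wy":0.018,"wz":0.025,"gripper":5},
    {"x":0,"y":0,"z":0,"wx":-0.103,"wy":0.018,"wz":0.025,"gripper":5},
    {"x":0,"y":0,"z":0,"wx":-0.103,"wy":0.018,"wz":0.025,"gripper":5},
    {"x":0,"y":0,"z":0,"wx":-0.103,"wy":0.018,"wz":0.025,"gripper":5},
    {"x":-1.76,"y":3.07,"z":1.71,"wx":0,"wy":0,"wz":0,"gripper":5},
    {"x":-1.76,"y":3.07,"z":1.71,"wx":0,"wy":0,"wz":0,"gripper":5},
    {"x":-1.76,"y":3.07,"z":1.71,"wx":0,"wy":0,"wz":0,"gripper":5},
    {"x":-1.76,"y":3.07,"z":1.71,"wx":0,"wy":0,"wz":0,"gripper":5},
    {"x":-1.76,"y":3.07,"z":1.71,"wx":0,"wy":0,"wz":0,"gripper":5},
    {"x":-1.76,"y":3.07,"z":1.71,"wx":0,"wy":0,"wz":0,"gripper":5},
    {"x":-1.76,"y":3.07,"z":1.71,"wx":0,"wy":0,"wz":0,"gripper":5},
    {"x":-1.76,"y":3.07,"z":1.71,"wx":0,"wy":0,"wz":0,"gripper":5},
    {"x":-1.76,"y":3.07,"z":1.71,"wx":0,"wy":0,"wz":0,"gripper":5},
    {"x":-1.76,"y":3.07,"z":1.71,"wx":0,"wy":0,"wz":0,"gripper":5},
    {"x":-1.76,"y":3.07,"z":1.71,"wx":0,"wy":0,"wz":0,"gripper":5},
    {"x":-1.76,"y":3.07,"z":1.71,"wx":0,"wy":0,"wz":0,"gripper":5},
    {"x":-1.76,"y":3.07,"z":1.71,"wx":0,"wy":0,"wz":0,"gripper":5},
    {"x":-1.76,"y":3.07,"z":1.71,"wx":0,"wy":0,"wz":0,"gripper":5},
  ],
)

```text
time_s: 2.1
position: [0.519, 0.1225, 0.2221]
tool_rot: [[0.359, 0.793, 0.493], [0.926, -0.368, -0.081], [0.117, 0.485, -0.867]]
ft_force: [0.4, 0.7, 0.3]
grip_width: 0.0501
```

```bash
python3 -c "
from h import *
plan(*sel(.031,13.5)); s=env.observe(); print(s['position'],s['q'],s['grip_width'])"
```

```text
t 2.1 turn rad [-0.001  0.001 -0.003] | shift cm tool now [2.40e-01 1.00e-02 1.19e+01] after turn [ 0.23  0.   11.9 ] F [0.4 0.7 0.3]
[0.51900802 0.12247585 0.22213012] [  3.43717849  12.97184585  98.53491973  -9.97357453  39.59657193
 -57.58092567] 0.050060574688075836
```

Request:
step_arm(
  increments=[
    {"x":0.1,"y":0,"z":3,"wx":0,"wy":0,"wz":0,"gripper":5},
    {"x":0.1,"y":0,"z":3,"wx":0,"wy":0,"wz":0,"gripper":5},
    {"x":0,"y":0,"z":2,"wx":0,"wy":0,"wz":0,"gripper":5},
    {"x":0,"y":0,"z":1,"wx":0,"wy":0,"wz":0,"gripper":5},
    {"x":0,"y":0,"z":0,"wx":0,"wy":0,"wz":0,"gripper":5},
  ],
)

```text
time_s: 2.6
position: [0.5631, 0.1184, 0.1434]
tool_rot: [[0.359, 0.794, 0.491], [0.926, -0.368, -0.081], [0.116, 0.483, -0.868]]
ft_force: [0.2, 0.9, 0.4]
grip_width: 0.0501
```

```bash
python3 -c "
from h import *
plan(*sel(.031,13.5))
r=env.get_image('scene');cv2.imwrite('pics/s2.png',cv2.resize(r['color'][130:280,170:400],None,fx=3.4,fy=3.4))"
```

```text
t 2.6 turn rad [-0.003  0.002 -0.003] | shift cm tool now [-0.04  0.19  2.87] after turn [-0.05  0.18  2.87] F [0.2 0.9 0.4]
```

View pics/s2.png

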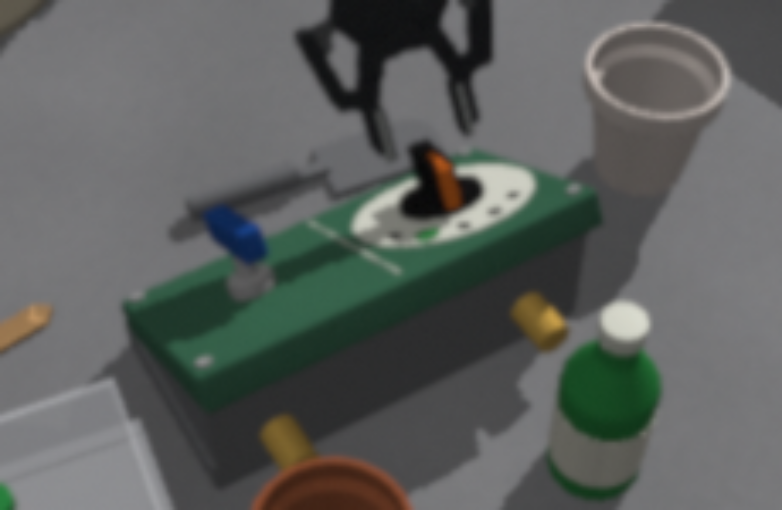

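The open fingers (385,145) and (470,125) straddle the bar (430,175). Going in and closing.

Request:
step_arm(
  increments=[
    {"x":0,"y":0.1,"z":1,"wx":0,"wy":0,"wz":0,"gripper":5},
    {"x":0,"y":0.1,"z":1,"wx":0,"wy":0,"wz":0,"gripper":5},
    {"x":0,"y":0,"z":0.8,"wx":0,"wy":0,"wz":0,"gripper":5},
    {"x":0,"y":0,"z":0,"wx":0,"wy":0,"wz":0,"gripper":5},
    {"x":0,"y":0,"z":0,"wx":0,"wy":0,"wz":0,"gripper":1},
    {"x":0,"y":0,"z":0,"wx":0,"wy":0,"wz":0,"gripper":1},
    {"x":0,"y":0,"z":0,"wx":0,"wy":0,"wz":0,"gripper":1},
    {"x":0,"y":0,"z":0,"wx":0,"wy":0,"wz":0,"gripper":1},
    {"x":0,"y":0,"z":0,"wx":0,"wy":0,"wz":0,"gripper":1},
  ],
  newtons=40,
)

```text
time_s: 3.55
position: [0.5779, 0.1143, 0.1214]
tool_rot: [[0.359, 0.794, 0.491], [0.926, -0.368, -0.083], [0.115, 0.485, -0.867]]
ft_force: [-5.0, -9.5, 4.2]
grip_width: 0.0173
```

```bash
python3 -c "
from h import *
plan(*sel(.031,13.5)); s=env.observe(); print(s['grip_width'],s['wrist_torque'])"
```

```text
t 3.55 turn rad [-0.002  0.003 -0.002] | shift cm tool now [ 0.06 -0.07  0.21] after turn [ 0.06 -0.07  0.21] F [-5.  -9.5  4.2]
0.017339664830844037 [-1.20042793  0.62221881 -0.72844111]
```

Request:
step_arm(
  increments=[
    {"x":0,"y":0,"z":0,"wx":0,"wy":0,"wz":0.08,"gripper":1},
    {"x":0,"y":0,"z":0,"wx":0,"wy":0,"wz":0.08,"gripper":1},
    {"x":0,"y":0,"z":0,"wx":0,"wy":0,"wz":0.08,"gripper":1},
    {"x":0,"y":0,"z":0,"wx":0,"wy":0,"wz":0.08,"gripper":1},
    {"x":0,"y":0,"z":0,"wx":0,"wy":0,"wz":0.08,"gripper":1},
    {"x":0,"y":0,"z":0,"wx":0,"wy":0,"wz":0.09,"gripper":1},
    {"x":0,"y":0,"z":0,"wx":0,"wy":0,"wz":0,"gripper":1},
    {"x":0,"y":0,"z":0,"wx":0,"wy":0,"wz":0,"gripper":1},
    {"x":0,"y":0,"z":0,"wx":0,"wy":0,"wz":0,"gripper":1},
  ],
)

```text
time_s: 4.45
position: [0.5777, 0.114, 0.1214]
tool_rot: [[0.691, 0.531, 0.491], [0.644, -0.761, -0.083], [0.329, 0.373, -0.867]]
ft_force: [-7.3, -12.6, 4.9]
grip_width: 0.0172
```

```bash
python3 -c "
from h import *
plan(*sel(.031,41)); s=env.observe(); print(s['grip_width'],s['wrist_torque'],s['q'])"
```

```text
t 4.45 turn rad [ 0.     0.004 -0.012] | shift cm tool now [ 0.05 -0.11  0.21] after turn [ 0.05 -0.1   0.21] F [ -7.3 -12.6   4.9]
0.017241082386044732 [-1.59420059  0.6035294  -0.92044497] [  2.03306244  25.97908449  98.72900453 -13.00636999  26.54857213
 -26.79689132]
```

Turned. Now open, retreat along the normal by 9 cm, and look.

Request:
step_arm(
  increments=[
    {"x":0,"y":0,"z":0,"wx":0,"wy":0,"wz":0,"gripper":5},
    {"x":0,"y":0,"z":0,"wx":0,"wy":0,"wz":0,"gripper":5},
    {"x":0,"y":0,"z":0,"wx":0,"wy":0,"wz":0,"gripper":5},
    {"x":0,"y":0,"z":0,"wx":0,"wy":0,"wz":0,"gripper":5},
    {"x":0,"y":0,"z":-1,"wx":0,"wy":0,"wz":0,"gripper":5},
    {"x":0,"y":0,"z":-2,"wx":0,"wy":0,"wz":0,"gripper":5},
    {"x":0,"y":0,"z":-3,"wx":0,"wy":0,"wz":0,"gripper":5},
    {"x":0,"y":0,"z":-3,"wx":0,"wy":0,"wz":0,"gripper":5},
    {"x":0,"y":0,"z":0,"wx":0,"wy":0,"wz":0,"gripper":5},
  ],
)

```text
time_s: 5.35
position: [0.5338, 0.1235, 0.2031]
tool_rot: [[0.687, 0.53, 0.498], [0.645, -0.76, -0.08], [0.336, 0.376, -0.864]]
ft_force: [0.2, 0.4, 0.2]
grip_width: 0.0502
```

```bash
python3 -c "
from h import *
plan(*hand(.15)); plan(*hand(.042))
r=env.get_image('scene');cv2.imwrite('pics/s3.png',cv2.resize(r['color'][130:280,170:400],None,fx=3.4,fy=3.4))"
```

```text
t 5.35 turn rad [ 0.004 -0.003 -0.728] | shift cm tool now [-11.44   9.88  -2.39] after turn [-15.12  -0.24  -2.37] F [0.2 0.4 0.2]
t 5.35 turn rad [ 0.004 -0.003 -0.728] | shift cm tool now [-11.48   9.85   8.41] after turn [-15.12  -0.24   8.43] F [0.2 0.4 0.2]
```

View pics/s3.png

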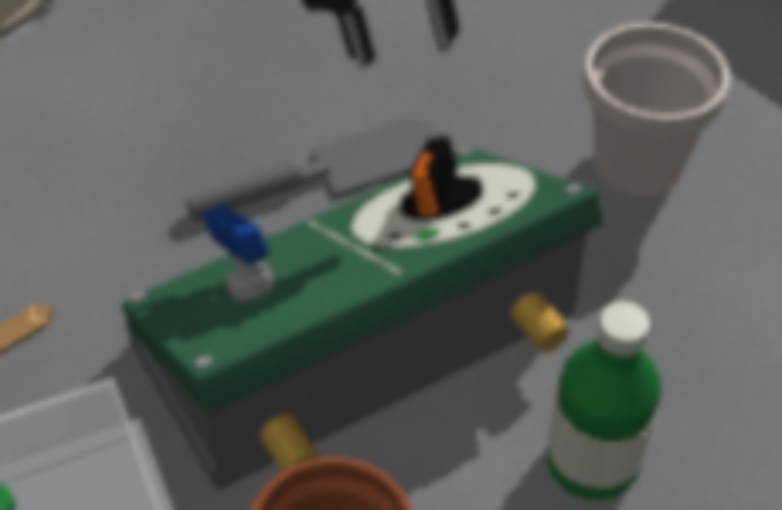

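The orange pointer (425,195) now points at the green dot (427,234), and the handle is home. Moving above the handle.

Request:
step_arm(
  increments=[
    {"x":0,"y":0,"z":0,"wx":0,"wy":0,"wz":-0.104,"gripper":5},
    {"x":0,"y":0,"z":0,"wx":0,"wy":0,"wz":-0.104,"gripper":5},
    {"x":0,"y":0,"z":0,"wx":0,"wy":0,"wz":-0.104,"gripper":5},
    {"x":0,"y":0,"z":0,"wx":0,"wy":0,"wz":-0.104,"gripper":5},
    {"x":0,"y":0,"z":0,"wx":0,"wy":0,"wz":-0.104,"gripper":5},
    {"x":0,"y":0,"z":0,"wx":0,"wy":0,"wz":-0.104,"gripper":5},
    {"x":0,"y":0,"z":0,"wx":0,"wy":0,"wz":-0.104,"gripper":5},
    {"x":-3,"y":0,"z":0,"wx":0,"wy":0,"wz":0,"gripper":5},
    {"x":-3,"y":0,"z":0,"wx":0,"wy":0,"wz":0,"gripper":5},
    {"x":-3,"y":0,"z":0,"wx":0,"wy":0,"wz":0,"gripper":5},
    {"x":-3,"y":-0.2,"z":0,"wx":0,"wy":0,"wz":0,"gripper":5},
    {"x":-3.1,"y":0,"z":0,"wx":0,"wy":0,"wz":0,"gripper":5},
    {"x":0,"y":0,"z":0,"wx":0,"wy":0,"wz":0,"gripper":5},
    {"x":0,"y":0,"z":0,"wx":0,"wy":0,"wz":0,"gripper":5},
  ],
)

```text
time_s: 6.8
position: [0.5081, -0.0264, 0.1976]
tool_rot: [[0.163, 0.856, 0.491], [0.987, -0.141, -0.081], [-0.0, 0.498, -0.867]]
ft_force: [-0.7, 0.2, 0.0]
grip_width: 0.0503
```

```bash
python3 -c "
from h import *
plan(*hand(.042))"
```

```text
t 6.8 turn rad [-0.002  0.001 -0.002] | shift cm tool now [0.11 0.16 8.01] after turn [0.1  0.14 8.01] F [-0.7  0.2  0. ]
```

Request:
step_arm(
  increments=[
    {"x":0.1,"y":0.15,"z":2,"wx":0,"wy":0,"wz":0,"gripper":5},
    {"x":0,"y":0,"z":2,"wx":0,"wy":0,"wz":0,"gripper":5},
    {"x":0,"y":0,"z":2,"wx":0,"wy":0,"wz":0,"gripper":5},
    {"x":0,"y":0,"z":1,"wx":0,"wy":0,"wz":0,"gripper":5},
    {"x":0,"y":0,"z":1,"wx":0,"wy":0,"wz":0,"gripper":5},
    {"x":0,"y":0,"z":0,"wx":0,"wy":0,"wz":0,"gripper":5},
    {"x":0,"y":0,"z":0,"wx":0,"wy":0,"wz":0,"gripper":1},
    {"x":0,"y":0,"z":0,"wx":0,"wy":0,"wz":0,"gripper":1},
    {"x":0,"y":0,"z":0,"wx":0,"wy":0,"wz":0,"gripper":1},
    {"x":0,"y":0,"z":0,"wx":0,"wy":0,"wz":0,"gripper":1},
    {"x":0,"y":0,"z":0,"wx":0,"wy":0,"wz":0,"gripper":1},
  ],
  newtons=50,
)

```text
time_s: 7.9
position: [0.5488, -0.0327, 0.1306]
tool_rot: [[0.162, 0.855, 0.493], [0.987, -0.139, -0.083], [-0.002, 0.5, -0.866]]
ft_force: [-6.5, -10.9, 5.4]
grip_width: 0.0177
```

```bash
python3 -c "
from h import *
plan(*hand(.042)); plan(*hand(.092)); print(env.observe()['grip_width'])"
```

```text
t 7.9 turn rad [ 0.     0.002 -0.   ] | shift cm tool now [ 0.06 -0.07  0.15] after turn [ 0.06 -0.07  0.15] F [ -6.5 -10.9   5.4]
t 7.9 turn rad [ 0.     0.002 -0.   ] | shift cm tool now [ 0.05 -0.07 -4.85] after turn [ 0.06 -0.07 -4.85] F [ -6.5 -10.9   5.4]
0.01771133895217134
```

Request:
step_arm(
  increments=[
    {"x":0,"y":0,"z":-0.5,"wx":0,"wy":0,"wz":0,"gripper":1},
    {"x":0,"y":0,"z":-0.5,"wx":0,"wy":0,"wz":0,"gripper":1},
    {"x":0,"y":0,"z":-0.5,"wx":0,"wy":0,"wz":0,"gripper":1},
    {"x":0,"y":0,"z":-0.5,"wx":0,"wy":0,"wz":0,"gripper":1},
    {"x":0,"y":0,"z":-0.5,"wx":0,"wy":0,"wz":0,"gripper":1},
    {"x":0,"y":0,"z":-0.5,"wx":0,"wy":0,"wz":0,"gripper":1},
    {"x":0,"y":0,"z":-0.5,"wx":0,"wy":0,"wz":0,"gripper":1},
    {"x":0,"y":0,"z":-0.5,"wx":0,"wy":0,"wz":0,"gripper":1},
    {"x":0,"y":0,"z":-0.5,"wx":0,"wy":0,"wz":0,"gripper":1},
    {"x":0,"y":0,"z":-0.5,"wx":0,"wy":0,"wz":0,"gripper":1},
    {"x":0,"y":0,"z":0,"wx":0,"wy":0,"wz":0,"gripper":1},
    {"x":0,"y":0,"z":0,"wx":0,"wy":0,"wz":0,"gripper":1},
  ],
)

```text
time_s: 9.1
position: [0.5244, -0.0289, 0.1732]
tool_rot: [[0.162, 0.855, 0.493], [0.987, -0.14, -0.083], [-0.002, 0.5, -0.866]]
ft_force: [2.2, -10.8, -7.2]
grip_width: 0.0175
```

```bash
python3 -c "
from h import *
plan(*hand(.092)); s=env.observe(); print(s['grip_width'],'pulled mm',(s['position']-np.array([.5488,-.0327,.1306]))@F[:,2]*1000, 'force along n',s['ft_force']@F[:,2])
r=env.get_image('scene');cv2.imwrite('pics/s4.png',cv2.resize(r['color'][150:260,190:340],None,fx=5,fy=5))"
```

```text
t 9.1 turn rad [-0.     0.003 -0.   ] | shift cm tool now [ 0.07 -0.07  0.08] after turn [ 0.07 -0.07  0.08] F [  2.2 -10.8  -7.2]
0.017476030180773254 pulled mm 49.234599987020474 force along n -8.187802369247192
```

View pics/s4.png

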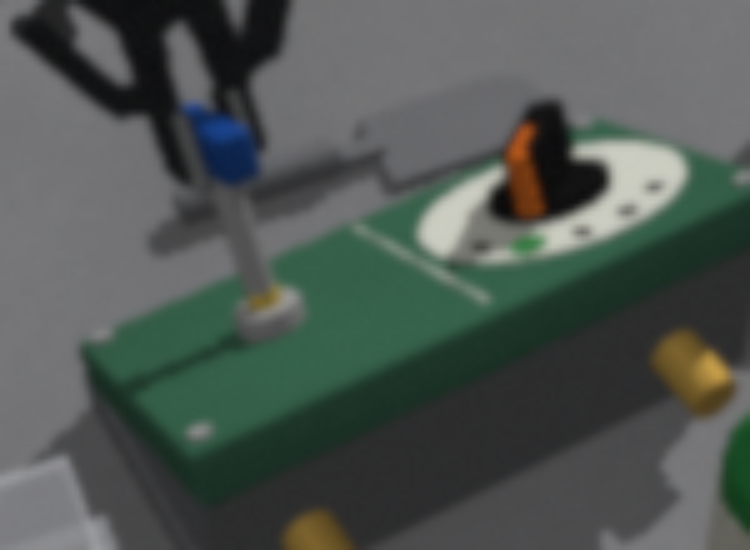

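The yellow band stands in the collar's mouth (262,300), with no red showing. The pull is 8.2 N, which fits 0.050. I'll hold it for a second, then let go and retreat.

Request:
step_arm(
  increments=[
    {"x":0,"y":0,"z":0,"wx":0,"wy":0,"wz":0,"gripper":1},
    {"x":0,"y":0,"z":0,"wx":0,"wy":0,"wz":0,"gripper":1},
    {"x":0,"y":0,"z":0,"wx":0,"wy":0,"wz":0,"gripper":1},
    {"x":0,"y":0,"z":0,"wx":0,"wy":0,"wz":0,"gripper":1},
    {"x":0,"y":0,"z":0,"wx":0,"wy":0,"wz":0,"gripper":1},
    {"x":0,"y":0,"z":0,"wx":0,"wy":0,"wz":0,"gripper":1},
    {"x":0,"y":0,"z":0,"wx":0,"wy":0,"wz":0,"gripper":1},
    {"x":0,"y":0,"z":0,"wx":0,"wy":0,"wz":0,"gripper":1},
    {"x":0,"y":0,"z":0,"wx":0,"wy":0,"wz":0,"gripper":1},
    {"x":0,"y":0,"z":0,"wx":0,"wy":0,"wz":0,"gripper":1},
    {"x":0,"y":0,"z":0,"wx":0,"wy":0,"wz":0,"gripper":5},
    {"x":0,"y":0,"z":0,"wx":0,"wy":0,"wz":0,"gripper":5},
    {"x":0,"y":0,"z":0,"wx":0,"wy":0,"wz":0,"gripper":5},
    {"x":0,"y":0,"z":0,"wx":0,"wy":0,"wz":0,"gripper":5},
    {"x":0,"y":0,"z":0,"wx":0,"wy":0,"wz":0,"gripper":5},
    {"x":0,"y":0,"z":-2,"wx":0,"wy":0,"wz":0,"gripper":5},
    {"x":0,"y":0,"z":-3,"wx":0,"wy":0,"wz":0,"gripper":5},
    {"x":0,"y":0,"z":-3,"wx":0,"wy":0,"wz":0,"gripper":5},
    {"x":0,"y":0,"z":0,"wx":0,"wy":0,"wz":0,"gripper":5},
    {"x":0,"y":0,"z":0,"wx":0,"wy":0,"wz":0,"gripper":5},
  ],
)

```text
time_s: 11.15
position: [0.485, -0.0211, 0.2425]
tool_rot: [[0.161, 0.855, 0.493], [0.987, -0.139, -0.081], [-0.001, 0.5, -0.866]]
ft_force: [-0.6, 0.1, -0.4]
grip_width: 0.0499
```

```bash
python3 -c "
from h import *
s=env.observe(); print(s['time_s'],s['ft_force'],s['grip_width'])
r=env.get_image('scene');cv2.imwrite('pics/s5.png',cv2.resize(r['color'][130:340,110:400],None,fx=2.7,fy=2.7))
d=cv2.absdiff(r['color'],cv2.imread('pics/scene0.png')).max(2)>60; print([tuple(x) for x in cv2.connectedComponentsWithStats(d.astype('uint8'))[2][1:] if x[4]>25])"
```

```text
11.15 [-0.55678189  0.07826398 -0.39865647] 0.04990590970004209
[(np.int32(147), np.int32(1), np.int32(7), np.int32(16), np.int32(63)), (np.int32(155), np.int32(0), np.int32(41), np.int32(17), np.int32(374)), (np.int32(200), np.int32(0), np.int32(9), np.int32(6), np.int32(42)), (np.int32(283), np.int32(0), np.int32(11), np.int32(18), np.int32(109)), (np.int32(316), np.int32(0), np.int32(11), np.int32(16), np.int32(87)), (np.int32(164), np.int32(22), np.int32(6), np.int32(6), np.int32(26)), (np.int32(126), np.int32(31), np.int32(17), np.int32(20), np.int32(148)), (np.int32(126), np.int32(46), np.int32(23), np.int32(13), np.int32(208)), (np.int32(171), np.int32(51), np.int32(70), np.int32(98), np.int32(3267)), (np.int32(174), np.int32(58), np.int32(11), np.int32(10), np.int32(79)), (np.int32(164), np.int32(62), np.int32(11), np.int32(11), np.int32(79)), (np.int32(109), np.int32(75), np.int32(9), np.int32(21), np.int32(86)), (np.int32(297), np.int32(171), np.int32(8), np.int32(20), np.int32(94)), (np.int32(291), np.int32(172), np.int32(8), np.int32(21), np.int32(93))]
```

View pics/s5.png

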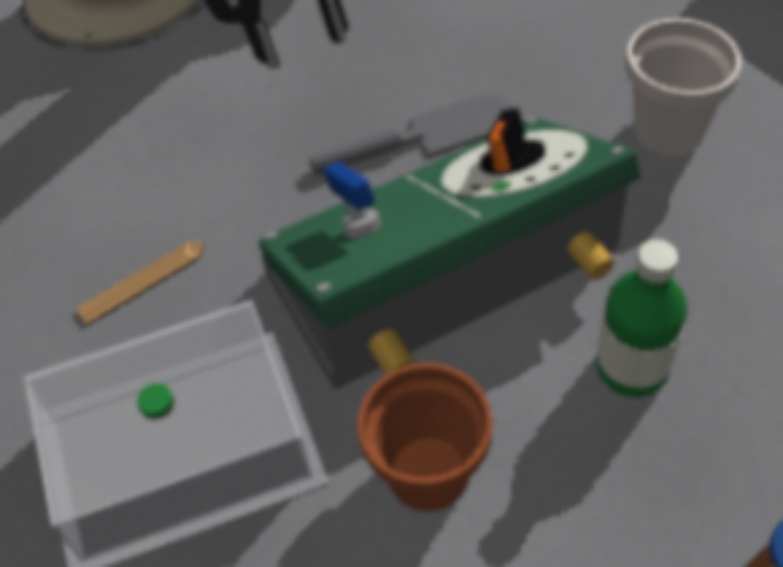

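The handle is home: no difference from the start picture at (350,185). The pointer is at the green dot, the bystanders are unchanged and the arm is clear.

```bash
python3 -c "
from rig import env
print(env.close_job())"
```

```text
the job is handed in; nothing more can be done
None
```

The job is done and handed in at about 11 s of the 51 s allowed; the hand-in reports no verdict.

- **Selector:** I turned it clockwise from the third click (0.96 rad) to the green dot. After release, the picture shows the orange pointer at the dot. I checked this by eye and did not measure the final angle.
- **Dose handle:** I pulled it out 49 mm by the arm's own reading. The yellow band stood in the collar's mouth, no red showed, and the spring pull was 8.2 N against the 8 N expected at 50 mm. I held it for over 1 s and let it go.
- **Last checks:** The scene picture matches the starting one at the handle, so it slid fully home. It also shows no change at any of the six bystanders. The gripper is clear, with under 1 N on the wrist.
- **What disagreed:** One early rough reading put the handle 3.6 mm up the slope from where it should be. The grasp still went as planned. No other check failed.

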